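# Load the finishing machine with its stop locked down

### The arm

A 6-joint arm with a two-finger parallel gripper is mounted at the origin on the work surface. World frame = base frame: x ahead of the robot, y to its left, z up, the work surface at z = 0. Lengths are in m, angles in rad, forces in N, time in s.
With the tool pointing down it reaches from about 0.25 to 0.725 m from the base axis. Payload 4 kg.
Tool frame: the origin (TCP) lies on the centre line of the jaws, within the pads' length; the fingertips stand 22 mm ahead of it and the grasp point (between the pads) lies 3 mm ahead of it (bot.tip_reach is the distance from the TCP to the fingertips, in m); z points along the fingers, y is the line along which they close (so a half turn about z gives the same grasp; the last joint's range is limited). The gripper opens to 85 mm and grips with 20 to 120 N. Pads are 22 mm wide; open, the fingers measure 114 mm over their backs; the gripper's body (76 mm by 85 mm) begins 54 mm behind the grasp point. The pads swing forward as they close: fully open they stand 13 mm farther back than shut.
Start: joints at [1.16, 0.241, 0.005, 1.335, 0, 1.571], TCP at [0.2, 0.458, 0.253] pointing down, gripper open.
Joint ranges: [-2.72, 2.72], [-1.05, 1.87], [-1.09, 1.28], [-1.99, 2.15], [-1.42, 1.44], [-3.14, 3.14]. Speed limits (rad/s): [2.79, 2.79, 3.14, 3.14, 3.14, 3.14].

### API

Orientations are given as a unit quaternion [x, y, z, w].
In Python, from workcell import bot gives the robot as it stands. The module is installed in compiled form; this text tells all that it offers.
- The arm moves only by the tool apply_moves, never from a script. Its argument "commands" is a list of rows, each a list of 4 numbers: the shift along the tool's x, y, z scaled (see below), then the turn about the tool's z scaled (see below). In form: [[tx, ty, tz, roll], ...]. A call has exactly 5 rows; each row shifts and turns the commanded pose from where the row before left it, along the tool's axes as they then stand; what a row does not reach is not made up. The controller multiplies each number of a shift by 20 mm and each number of a turn by 60 degrees. A row lasts 1/12 s, in which the tool goes at most 41.7 mm and 7.16 degrees, less where a joint would pass 70% of its speed; a pose out of reach is approached as far as the arm can. A call with a number of a shift or a turn outside -1 to 1 is refused whole. A call with a gripper value outside its range is refused whole. "claw" is the closure, from 0 (fully open) to 1 (shut), set as the call begins (left out, the last holds). The fingers move at their own pace and stop on an object; the grip force is fixed at half the most. Time passes only in rows, so rows that do not move let the fingers close, or fill a call up. It gives the time, the measured TCP pose, the force, the opening and the grip force at its end, in the units of the state.
- bot.get_obs(): the state, without advancing time (a new reading comes with each control period).
- bot.camera(name): name is "scene" or "top"; returns a dict with "image" (384x512x3 uint8, blue, green, red), "camera_matrix" (3x3 intrinsics, pixels), "k1" (the pictures are not rectified: a ray, as slopes to the right and down, at radius r is drawn at 1 + k1 r^2 times it, then the intrinsics apply), "R" (3x3) and "t" (3): a world point X has camera coordinates R X + t. Camera axes: x right, y down, z forward; pixel columns grow to the right and rows downward; lengths in m; the calibration is good to about 2 mm. A picture is of the moment at which its call begins. There is no depth.
- bot.job_done(): hands the job in; it is judged then, once.
The state is a dict: "clock": time; "joint_pos": joint angles; "joint_vel": joint speeds; "tau": joint torques, N m; "eef_pos": TCP position; "tool_rot": TCP orientation; "ft_force": force on the tool from outside, world axes, zero at the start; "ft_torque": the same for the moment, N m; "grip_width": finger opening in m; "grasp_force": force on a finger pad.
Only numpy, scipy, OpenCV 4.12 (cv2) and the standard library are available. Lean on these libraries where they do the work, as an engineer would, in place of code of your own. Each camera call takes 0.05 s, during which the arm holds its last target. There are 200 camera calls.

### The job

Load the little finishing machine safely: press the red mushroom stop down until it latches, and only then lay every brass cuff blank flat on the floor of the machine's open tub. With the stop still down, close the lid fully, slide the bolt fully home into the keeper on the lid, and last of all turn the mushroom clockwise so that it springs back up. Leave the other things on the bench where they are.

Things in the scene. Friction and masses are not known exactly. Their poses are not given: they have to be found in the camera images.
- machine: Vibratory finishing machine, fixed, grey plinth 180 x 370 x 30 mm. Origin at bench level under the tub's centre; x from the front to the hinge side, y left, z up. Tub: open aluminium box, inside 130 (x) x 220 (y) x 40 mm deep, walls 8, rim at z 70. Right of it (y -126 to -231, x -85 to 15 mm) the bolt deck, 75 high; bolt guides 30 (x) x 10 (y) mm at x -45, y -135 and -220 rise to 100.
- tub_floor (a point): Point at the centre of the tub's inner floor, 30 mm above the bench; axes as the machine's. Room for four blanks side by side, each along x (say at y -72, -24, 24 and 72 mm).
- lid (a joint): Hinge of the tub's lid, rad: 0 closed on the rim (stop), 1.57 upright; starts at 1.4 to 1.65 and stays where it is left; 2 to 4 N at the handle swing it down towards the machine's front. Hinge line along the machine's y at x +85, z 70 mm. The lid is an aluminium plate 170 x 240 x 10 mm.
- lid_bar (a point): Centre of the lid's handle: round steel bar 12 mm thick, 120 long along the machine's y, on two arms 55 mm either side of this point, beyond the lid's free edge; 210 mm from the hinge, 34 mm of free gap to the lid's edge (closed: x -125, z 75 mm of the machine). Can be pinched from above, 20 N, and led in an arc (it turns between the pads), or pushed.
- bolt (a joint): Slide of the barrel bolt, m: 0 withdrawn, 0.045 fully home (stop); starts at 0 to 0.008. It slides along the machine's +y, towards the lid, against about 1.5 N and stays where it is left. Its 12 mm steel rod lies at x -45, z 92 mm of the machine and enters a square keeper on top of the closed lid at its right front edge.
- bolt_tab (a point): Centre of the top of the bolt's upright steel grip tab, 18 (x) x 16 (y) mm, top 140 mm above the bench, rising 42 mm above the rod. Take it from above with the fingers closing along the machine's x, 30 mm or more of room beside it, or push it.
- stop_box: Yellow switch box 90 x 90 x 60 mm, fixed to the bench, on the left or the right of the bench (may change places with the bur block). Origin under its centre.
- stop_top (a point): Centre of the top of the red mushroom head, a round knob 44 mm across and 24 high with white marks on top, on the stop box. Its top is 104 mm above the bench when up, about 94 when latched down; its underside is then about 10 mm above the box.
- stop_press (a joint): Travel of the mushroom, m: 0 up, grows as it is pressed down, end stop 0.014. It needs 3 to 5 N; push it right down to its stop: it latches (beyond about 0.012) and stays down at about 0.010 when let go. It springs up only when its head has been turned clockwise and let go.
- stop_turn (a joint): Turn of the mushroom's head, rad, clockwise seen from above; 0 at rest, stop at 1.2, turned back slowly by a light spring (0.02 to 0.08 N m). Turning the latched head past about 0.6 rad frees the latch (give it about 1 rad): it then springs up as soon as it is let go (or lifted).
- blank0: Brass cuff blank, a flat bar with round ends, 90 (x) x 22 (y) x 12 mm, about 170 g, lying on the bench; same on both faces; origin at its middle (6 mm above what it lies on), x along it. From two to four of the four are present; an absent one reads None.
- blank1: Brass cuff blank, a flat bar with round ends, 90 (x) x 22 (y) x 12 mm, about 170 g, lying on the bench; same on both faces; origin at its middle (6 mm above what it lies on), x along it. From two to four of the four are present; an absent one reads None.
- blank2: Brass cuff blank, a flat bar with round ends, 90 (x) x 22 (y) x 12 mm, about 170 g, lying on the bench; same on both faces; origin at its middle (6 mm above what it lies on), x along it. From two to four of the four are present; an absent one reads None.
- blank3: Brass cuff blank, a flat bar with round ends, 90 (x) x 22 (y) x 12 mm, about 170 g, lying on the bench; same on both faces; origin at its middle (6 mm above what it lies on), x along it. From two to four of the four are present; an absent one reads None.
- bur_block: Bystander: wooden block 90 x 80 x 50 mm stuck with small steel burs (to 85 high); leave alone.
- bowl: Bystander: white bowl, 100 mm across, 35 high.
- bench_block: Bystander: steel block 90 x 90 x 22 mm.
- glue: Bystander: white bottle 44 mm across, 120 high.
- file: Bystander: tool with a wooden handle, 200 mm long.
- hammer: Bystander: small hammer, 220 mm long.
- ring_clamp: Bystander: wooden clamp 120 x 28 x 22 mm.
Mind the look-alikes: they are no part of the job. What is shaped like the blank0 but blue or turquoise is not meant.

How it is judged:
By the outcome, as a careful person would: the job done as asked, in the order asked, and still so for the second after the job is handed in, with the robot touching nothing.
Of blank0, blank1, blank2, blank3 only 2 to 4 are there at a start; the rules pass over those that are not, and their reading is None.
At some moment in a run one of blank0, blank1, blank2, blank3 may be knocked a few centimetres aside while the robot is not near it.
Once in a run the grip may slacken for a moment while it holds something.
It also fails if it takes over 210 s, if anything falls off the work surface, if the arm or the gripper's body presses on something with over 40 N, if the wrist force passes 120 N, or if a joint passes its speed limit or range.

## Working session

There is one attempt and no reset: what is moved stays moved. The work goes in short steps, Python scripts to look and compute and a tool call to move; the robot and the scene stay as the last step left them, time stands still between calls to the robot, and variables do not carry over. Pictures are saved under pics/ and viewed, at most 14 in all, crops included, and the job is handed in when it is done.

Besides the shell and the picture viewer there is one more tool, called after "Call:" as name([rows], argument=value, ...), one row to a line, values as JSON. apply_moves: Moves the arm, as the interface text tells. Shifts and turns lie within -1 to 1; 1 stands for 20 mm of shift or 60 degrees of turn. Its arguments: {"type":"object","properties":{"commands":{"type":"array","items":{"type":"array","items":{"type":"number","minimum":-1,"maximum":1}}},"claw":{"type":"number"}},"required":["commands"]}

```bash
mkdir -p pics
cat > h.py <<'E'
import numpy as np, cv2
from workcell import bot
def snap(n,f):
    c=bot.camera(n); cv2.imwrite(f,c["image"]); np.savez(f[:-4]+'.npz',**{k:c[k] for k in("camera_matrix","k1","R","t")}); return c
def pt(f,u,v,z):
    c=np.load(f[:-4]+'.npz'); K=c["camera_matrix"]
    d=np.array([(u-K[0,2])/K[0,0],(v-K[1,2])/K[1,1]]); s=d.copy()
    for _ in range(20): s=d/(1+float(c["k1"])*(s@s))
    r=c["R"].T@np.array([s[0],s[1],1]); o=-c["R"].T@c["t"]
    return o+r*(z-o[2])/r[2]
def px(f,X):
    c=np.load(f[:-4]+'.npz'); p=c["R"]@np.array(X)+c["t"]; s=p[:2]/p[2]; s=s*(1+float(c["k1"])*(s@s))
    K=c["camera_matrix"]; return K[0,0]*s[0]+K[0,2],K[1,1]*s[1]+K[1,2]
E
python3 - <<'E'
from h import *
for n in("scene","top"):
    c=snap(n,f"pics/{n}0.png"); print(n,-c["R"].T@c["t"],c["camera_matrix"][0,0],c["k1"])
    cv2.imwrite(f"pics/{n}0b.png",cv2.resize(c["image"],(800,600),interpolation=cv2.INTER_CUBIC))
print(bot.get_obs())
E
```

```text
scene [ 1.18111488 -0.87630703  0.78709697] 453.055557540374 -0.03824211109733774
top [ 0.22240873 -0.06837332  1.67166657] 448.985042697233 -0.030811527577026092
{'clock': 0.1, 'joint_pos': array([ 1.15998294e+00,  2.41333195e-01,  3.83510554e-03,  1.33518832e+00,
       -1.64978186e-05,  1.57082843e+00]), 'joint_vel': array([ 3.76371682e-04, -4.18858788e-04,  3.51951495e-03,  5.12877094e-05,
        3.71614322e-04, -2.68864056e-04]), 'tau': array([ 7.52486449e-04, -3.73138940e+01,  2.53009933e+01,  1.08725848e-02,
        9.44457133e-05,  9.26436485e-06]), 'eef_pos': array([0.19946977, 0.45790943, 0.25249505]), 'tool_rot': array([ 2.03980936e-01,  9.78974405e-01, -9.26860976e-04, -1.84665438e-04]), 'ft_force': array([ 0.09953907, -0.50451511,  0.37092902]), 'ft_torque': array([-0.01843981,  0.00235208, -0.01611144]), 'grasp_force': 0.0, 'grip_width': 0.0852866911869733}
```

View pics/top0b.png

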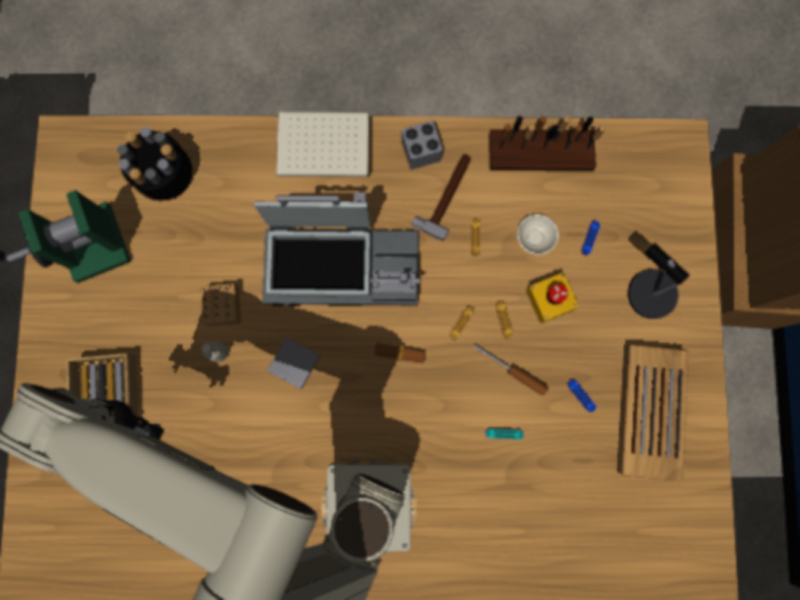

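View pics/scene0b.png

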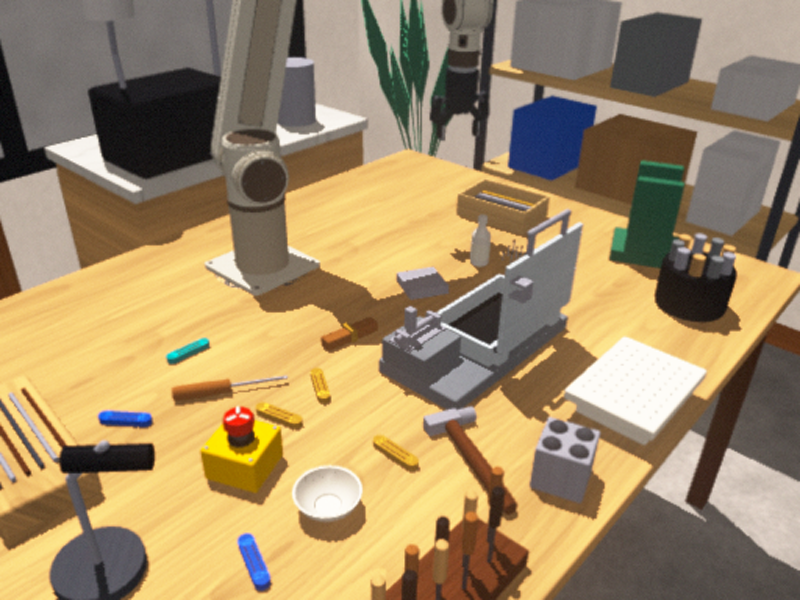

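The brass blanks at top-view (800-wide) pixels (475,236), (461,322) and (504,318) fit the description. The blue ones at (591,237) and (582,395) and the turquoise one at (504,433) are look-alikes. I'll confirm this in an enlarged crop.

Run:
```python
from h import *
im=cv2.imread("pics/top0.png")
cv2.imwrite("pics/top0c.png",cv2.resize(im[115:225,160:380],(792,396),interpolation=cv2.INTER_CUBIC))
hsv=cv2.cvtColor(im,cv2.COLOR_BGR2HSV)
m=cv2.inRange(hsv,(18,150,110),(32,255,255)); m[:, :160]=0
n,l,s,c=cv2.connectedComponentsWithStats(m)
for i in range(1,n):
    if s[i,4]>25:
        ys,xs=np.where(l==i); w,v=np.linalg.eigh(np.cov(xs,ys)); print(c[i],s[i],pt("pics/top0.png",*c[i],.012),np.degrees(np.arctan2(v[1,1],v[0,1])),np.sqrt(w)*4)
```

```text
[304.12396694 151.23966942] [301 140   7  23 121] [ 0.63879168 -0.25511844  0.012     ] 90.09090675091308 [ 6.3783848 26.0565069]
[353.28438662 190.92565056] [336 174  35  33 538] [ 0.48702636 -0.43799014  0.012     ] 174.4216156342145 [32.71675275 34.41695816]
[322.57446809 204.20567376] [317 193  12  23 141] [ 0.43626806 -0.32153196  0.012     ] 74.13102196231961 [ 7.06397205 26.98757632]
[295.16666667 206.50694444] [288 196  16  22 144] [ 0.42714467 -0.21908936  0.012     ] 121.77227801600019 [ 7.06675903 27.18630363]
```

View pics/top0c.png

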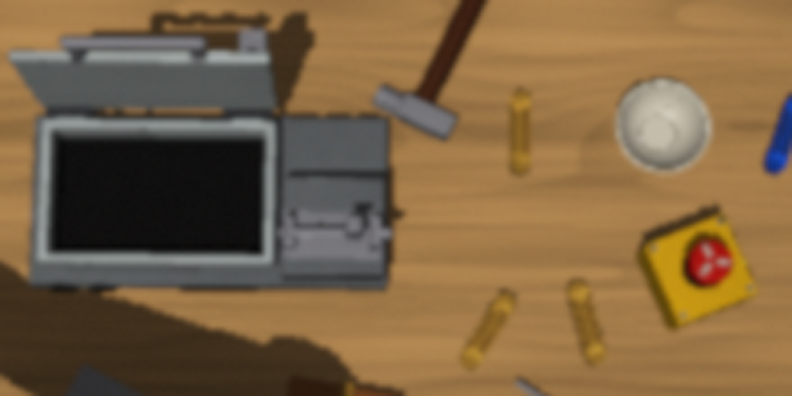

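Run:
```python
from h import *
f="pics/top0.png"
def q(n,u,v,z): print(n,pt(f,160+u/3.6,115+v/3.6,z).round(4))
for n,u,v,z in[("rimLT",37,116,.07),("rimRT",278,118,.07),("rimRB",273,267,.07),("rimLB",33,266,.07),("inLT",50,136,.07),("inRT",266,136,.07),("inRB",263,251,.07),("inLB",50,251,.07),("deckRB",388,280,.075),("knob",709,261,.104),("tab?",357,225,.14),("tab2",363,208,.14),("keeper",252,42,.2),("barL",65,44,.28),("barR",205,44,.28)]: q(n,u,v,z)
im=cv2.imread(f); cv2.imwrite("pics/z1.png",cv2.resize(im[155:200,225:275],(800,720),interpolation=cv2.INTER_CUBIC)[:600])
im=cv2.imread("pics/scene0.png"); cv2.imwrite("pics/z2.png",cv2.resize(im[130:270,235:385],(642,600),interpolation=cv2.INTER_CUBIC))
```

```text
rimLT [0.6367 0.2425 0.07  ]
rimRT [ 0.6359 -0.0032  0.07  ]
rimRB [4.82e-01 1.00e-04 7.00e-02]
rimLB [0.4818 0.2411 0.07  ]
inLT [0.6159 0.2286 0.07  ]
inRT [0.617  0.0088 0.07  ]
inRB [0.4983 0.0104 0.07  ]
inLB [0.4972 0.2245 0.07  ]
deckRB [ 0.4687 -0.1152  0.075 ]
knob [ 0.4847 -0.4309  0.104 ]
tab? [ 0.5121 -0.0834  0.14  ]
tab2 [ 0.5289 -0.0891  0.14  ]
keeper [0.676  0.0169 0.2   ]
barL [0.6486 0.1791 0.28  ]
barR [0.6492 0.0542 0.28  ]
```

View pics/z1.png

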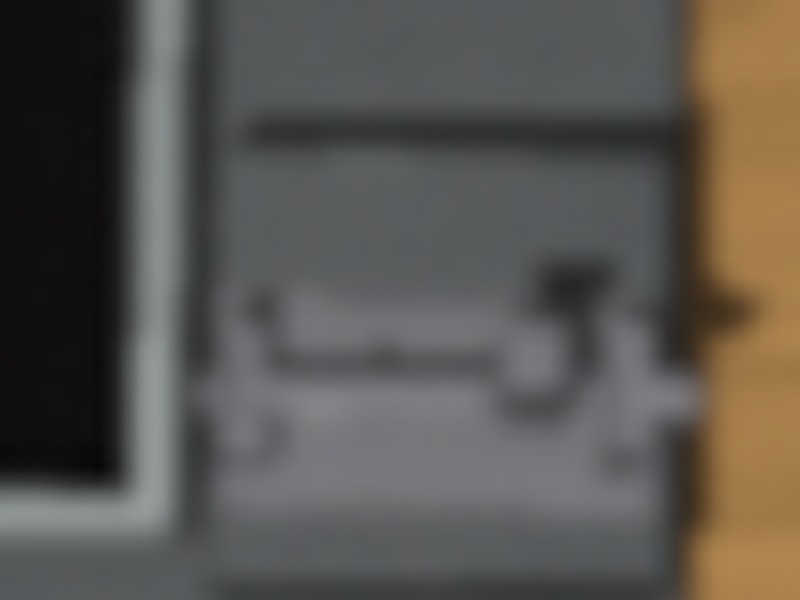

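View pics/z2.png

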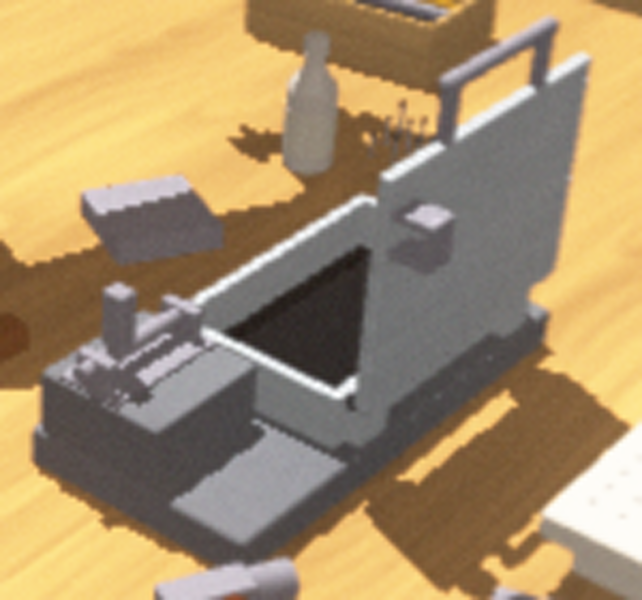

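```bash
cat > fit.py <<'E'
from h import *
from scipy.optimize import least_squares
T="pics/top0.png";S="pics/scene0.png"
a=lambda u,v:(160+u/3.6,115+v/3.6); b=lambda u,v:(225+u/16,155+v/16); s=lambda u,v:(235+u*150/642,130+v*140/600)
M=[(T,a(278,118),(.073,-.118,.07)),(T,a(273,267),(-.073,-.118,.07)),(T,a(33,267),(-.073,.118,.07)),
(T,b(185,530),(-.073,-.118,.07)),(T,b(130,490),(-.065,-.11,.07)),(T,b(680,580),(-.085,-.231,.075)),
(S,s(42,378),(-.085,-.231,.075)),(S,s(157,432),(.015,-.231,.075)),(S,s(258,372),(.015,-.126,.075)),(S,s(365,197),(-.073,.118,.07))]
def W(p,X): c,d=np.cos(p[2]),np.sin(p[2]); return [p[0]+c*X[0]-d*X[1],p[1]+d*X[0]+c*X[1],X[2]]
r=least_squares(lambda p:np.ravel([np.subtract(px(f,W(p,X)),uv) for f,uv,X in M]),[.557,.118,0],loss='soft_l1')
E
python3 - <<'E'
from fit import *
print(r.x,r.fun.reshape(-1,2).round(1).tolist())
print("tab",pt(T,*b(535,358),.14),pt(S,*s(118,290),.14), "pred0",W(r.x,(-.045,-.2,.14)))
print("knob",pt(T,*a(709,261),.104),pt(S,239/1.5625,414/1.5625,.104))
print("rod", pt(T,*b(700,398),.092))
def tri(A):
    D=[];R=[]
    for f,u,v in A:
        p0=pt(f,u,v,0);p1=pt(f,u,v,.3);d=(p1-p0)/np.linalg.norm(p1-p0);P=np.eye(3)-np.outer(d,d);D.append(P);R.append(P@p0)
    return np.linalg.solve(sum(D),sum(R))
print("bar",tri([(T,*a(135,44)),(S,*s(500,50))]))
E
```

```text
[0.56080256 0.11913993 0.00341666] [[-1.2, 0.4], [-0.2, -1.7], [1.2, -1.8], [-0.9, -0.6], [0.3, -0.3], [-0.6, -0.7], [-1.3, -1.1], [-0.5, 0.8], [-0.1, -1.5], [-1.6, -0.5]]
tab [ 0.51255316 -0.08082247  0.14      ] [ 0.51542418 -0.07886649  0.14      ] pred0 [np.float64(0.5164861502564755), np.float64(-0.08101265141892794), 0.14]
knob [ 0.48473712 -0.43090964  0.104     ] [ 0.48602724 -0.42776735  0.104     ]
rod [ 0.51274487 -0.11813319  0.092     ]
bar [0.65016852 0.11775309 0.28280481]
```

Call:
apply_moves([
  [0,0,0,-0.0784],
  [0,0,0,-0.0784],
  [0,0,0,-0.0784],
  [0,0,0,-0.0784],
  [0,0,0,-0.0784],
], claw=1)

```text
clock: 0.52
eef_pos: [0.1995, 0.4581, 0.2527]
tool_rot: [-0.002, 1.0, -0.001, -0.0]
ft_force: [-0.5, 0.4, -0.8]
grip_width: 0.0256
grasp_force: 0.0
```

Call:
apply_moves([
  [-0.3,-0.98,0,0],
  [-0.3,-0.98,0,0],
  [-0.3,-0.98,0,0],
  [-0.3,-0.98,0,0],
  [-0.3,-0.98,0,0],
])

```text
clock: 0.93
eef_pos: [0.2295, 0.3592, 0.2528]
tool_rot: [-0.0, 1.0, -0.001, -0.0]
ft_force: [0.8, 0.1, -0.2]
grip_width: 0.0
grasp_force: 0.0
```

Run:
```python
from h import *
for n,u,v in(("A",396,452),("B",279,414),("C",320,385)): print(n,pt("pics/scene0.png",u/1.5625,v/1.5625,.012))
o=bot.get_obs(); print(o["eef_pos"],o["tool_rot"],o["joint_pos"])
```

```text
A [ 0.64425769 -0.25680686  0.012     ]
B [ 0.44096192 -0.3219678   0.012     ]
C [ 0.4336729  -0.22207174  0.012     ]
[0.22954832 0.35919208 0.25277875] [-2.18517982e-05  9.99999813e-01 -5.23988100e-04 -3.13962308e-04] [ 1.00216755e+00  9.58884308e-02 -1.72443046e-01  1.30368604e+00
 -3.52233845e-05  1.00212387e+00]
```

Call:
apply_moves([
  [-0.32,-0.986,0,0],
  [-0.32,-0.986,0,0],
  [-0.32,-0.986,0,0],
  [-0.32,-0.986,0,0],
  [-0.32,-0.986,0,0],
])

```text
clock: 1.35
eef_pos: [0.2615, 0.2606, 0.253]
tool_rot: [0.0, 1.0, -0.0, -0.0]
ft_force: [0.5, -0.6, 0.2]
grip_width: -0.0001
grasp_force: 0.0
```

Call:
apply_moves([
  [-0.32,-0.986,0,0],
  [-0.32,-0.986,0,0],
  [-0.32,-0.986,0,0],
  [-0.32,-0.986,0,0],
  [-0.32,-0.986,0,0],
])

```text
clock: 1.77
eef_pos: [0.2934, 0.1621, 0.253]
tool_rot: [0.0, 1.0, -0.0, -0.0]
ft_force: [0.6, -0.4, -0.1]
grip_width: -0.0002
grasp_force: 0.0
```

Call:
apply_moves([
  [-0.32,-0.986,0,0],
  [-0.32,-0.986,0,0],
  [-0.32,-0.986,0,0],
  [-0.32,-0.986,0,0],
  [-0.32,-0.986,0,0],
])

```text
clock: 2.18
eef_pos: [0.3254, 0.0635, 0.2531]
tool_rot: [0.0, 1.0, -0.0, -0.0]
ft_force: [0.4, 0.1, 0.1]
grip_width: -0.0001
grasp_force: 0.0
```

Call:
apply_moves([
  [-0.32,-0.986,0,0],
  [-0.32,-0.986,0,0],
  [-0.32,-0.986,0,0],
  [-0.32,-0.986,0,0],
  [-0.32,-0.986,0,0],
])

```text
clock: 2.6
eef_pos: [0.3574, -0.0351, 0.253]
tool_rot: [0.0, 1.0, 0.0, -0.0]
ft_force: [1.6, -0.7, -0.0]
grip_width: 0.0002
grasp_force: 0.0
```

Call:
apply_moves([
  [-0.32,-0.986,0,0],
  [-0.32,-0.986,0,0],
  [-0.32,-0.986,0,0],
  [-0.32,-0.986,0,0],
  [-0.32,-0.986,0,0],
])

```text
clock: 3.02
eef_pos: [0.3893, -0.1336, 0.2529]
tool_rot: [0.0, 1.0, 0.0, -0.0]
ft_force: [-0.2, 1.2, 0.3]
grip_width: 0.0004
grasp_force: 0.0
```

Call:
apply_moves([
  [-0.32,-0.986,0,0],
  [-0.32,-0.986,0,0],
  [-0.32,-0.986,0,0],
  [-0.32,-0.986,0,0],
  [-0.32,-0.986,0,0],
])

```text
clock: 3.43
eef_pos: [0.4213, -0.2321, 0.2528]
tool_rot: [0.0, 1.0, 0.0, -0.0]
ft_force: [0.5, -0.4, -0.1]
grip_width: 0.0003
grasp_force: 0.0
```

Call:
apply_moves([
  [-0.32,-0.986,0,0],
  [-0.32,-0.986,0,0],
  [-0.32,-0.986,0,0],
  [-0.32,-0.986,0,0],
  [-0.32,-0.986,0,0],
])

```text
clock: 3.85
eef_pos: [0.4534, -0.3307, 0.2527]
tool_rot: [0.0, 1.0, 0.0, -0.001]
ft_force: [0.3, 0.1, -0.3]
grip_width: -0.0001
grasp_force: 0.0
```

Call:
apply_moves([
  [-0.32,-0.986,0,0],
  [-0.32,-0.986,0,0],
  [-0.32,-0.986,0,0],
  [-0.32,-0.986,0,0],
  [-0.32,-0.986,0,0],
])

```text
clock: 4.27
eef_pos: [0.4854, -0.4293, 0.2525]
tool_rot: [0.0, 1.0, 0.001, -0.001]
ft_force: [0.0, 0.1, -0.1]
grip_width: -0.0001
grasp_force: 0.0
```

Run:
```python
from h import *
o=bot.get_obs(); print(o["eef_pos"],o["tool_rot"],o["joint_pos"])
c=snap("top","pics/top1.png"); cv2.imwrite("pics/top1b.png",cv2.resize(c["image"],(800,600),interpolation=cv2.INTER_CUBIC))
```

```text
[ 0.48536646 -0.429252    0.25245963] [ 1.95158504e-04  9.99999692e-01  5.17224396e-04 -5.56234879e-04] [-7.24138693e-01  5.50147091e-01  4.63622968e-01  1.48579083e+00
  3.81705804e-05 -7.23748405e-01]
```

View pics/top1b.png

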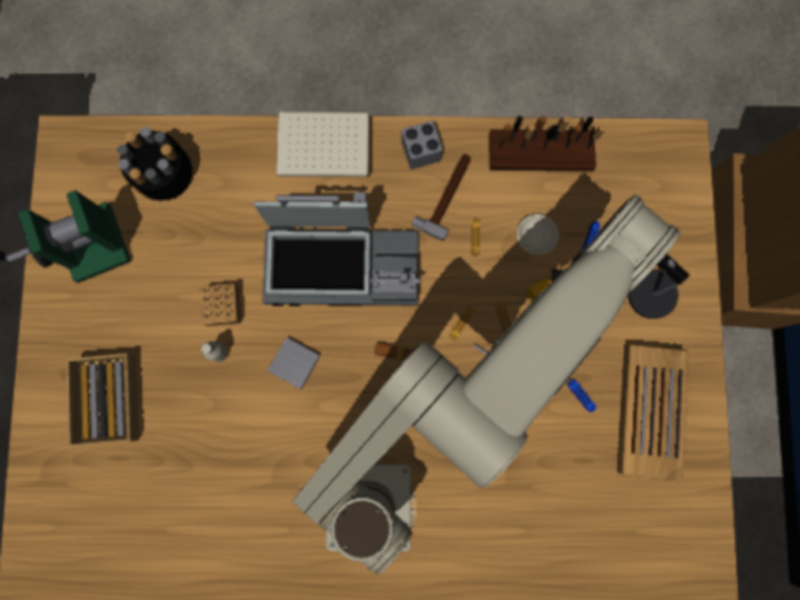

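The left side, now uncovered, holds no fourth blank, so there are three: (475,236), (461,322) and (504,318). Next I press the stop.

Call:
apply_moves([
  [0,0,1,0],
  [0,0,1,0],
  [0,0,1,0],
  [0,0,1,0],
  [0,0,1,0],
])

```text
clock: 4.73
eef_pos: [0.485, -0.4281, 0.1517]
tool_rot: [0.0, 1.0, 0.0, -0.0]
ft_force: [0.8, -0.2, 0.8]
grip_width: -0.0003
grasp_force: 0.0
```

Call:
apply_moves([
  [0,0,0.5,0],
  [0,0,0.4,0],
  [0,0,0.3,0],
  [0,0,0.2,0],
  [0,0,0.15,0],
])

```text
clock: 5.15
eef_pos: [0.4855, -0.4286, 0.123]
tool_rot: [0.0, 1.0, -0.0, 0.0]
ft_force: [-1.7, 0.7, 3.7]
grip_width: 0.0002
grasp_force: 1.7
```

Call:
apply_moves([
  [0,0,0.12,0],
  [0,0,0.12,0],
  [0,0,0.12,0],
  [0,0,0.05,0],
  [0,0,0,0],
])

```text
clock: 5.57
eef_pos: [0.4857, -0.4287, 0.1144]
tool_rot: [0.0, 1.0, -0.0, 0.0]
ft_force: [-0.8, 0.2, 2.9]
grip_width: -0.0
grasp_force: 1.6
```

Call:
apply_moves([
  [0,0,0.1,0],
  [0,0,0.08,0],
  [0,0,0.06,0],
  [0,0,0,0],
  [0,0,0,0],
])

```text
clock: 5.98
eef_pos: [0.4859, -0.4288, 0.1119]
tool_rot: [0.0, 1.0, -0.001, 0.001]
ft_force: [-3.5, 3.9, 13.6]
grip_width: -0.0001
grasp_force: 6.5
```

Call:
apply_moves([
  [0,0,-0.5,0],
  [0,0,-1,0],
  [0,0,-1,0],
  [0,0,-1,0],
  [0,0,-1,0],
])

```text
clock: 6.4
eef_pos: [0.4854, -0.4285, 0.1996]
tool_rot: [0.0, 1.0, 0.0, -0.0]
ft_force: [0.5, -0.3, 1.2]
grip_width: 0.0001
grasp_force: 0.0
```

Call:
apply_moves([
  [0.2,0.6,0,0],
  [0.5,1,0,0],
  [0.5,1,0,0],
  [0.5,1,0,0],
  [0.5,1,0,0],
])

```text
clock: 6.82
eef_pos: [0.441, -0.3357, 0.1988]
tool_rot: [0.0, 1.0, 0.0, -0.0]
ft_force: [0.4, 0.3, 1.2]
grip_width: -0.0
grasp_force: 0.0
```

Run:
```python
from h import *
o=bot.get_obs(); print(o["eef_pos"])
c=snap("scene","pics/scene1.png")
a=cv2.imread("pics/scene0.png")[240:330,120:230]; b=c["image"][240:330,120:230]
cv2.imwrite("pics/s1c.png",cv2.resize(np.hstack([a,b]),(792,324),interpolation=cv2.INTER_CUBIC))
```

```text
[ 0.44096616 -0.33573835  0.19882692]
```

View pics/s1c.png

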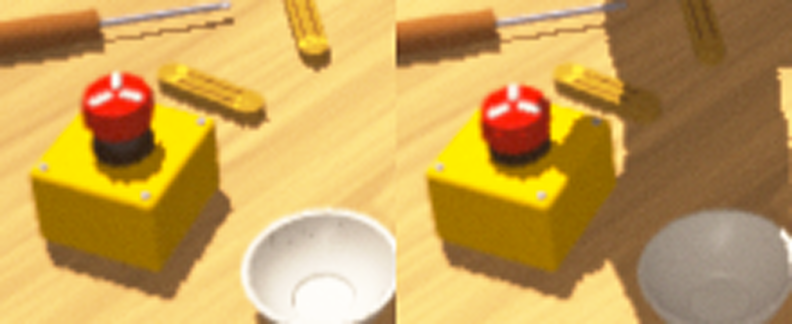

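The left half is before and the right half is now: the head, at (515,115), sits right down near the box, so it is latched. Next is blank B at (.4385,-.3217).

Call:
apply_moves([
  [0.125,0.7,0,0],
  [0,0,0,-0.088],
  [0,0,0,-0.088],
  [0,0,0,-0.089],
  [0,0,1,0],
], claw=0.4)

```text
clock: 7.28
eef_pos: [0.4414, -0.3242, 0.1827]
tool_rot: [-0.14, 0.99, -0.003, 0.003]
ft_force: [1.0, -0.5, -0.2]
grip_width: 0.0515
grasp_force: 0.0
```

Call:
apply_moves([
  [0,0,1,0],
  [0,0,1,0],
  [0,0,1,0],
  [0,0,1,0],
  [0,0,1,0],
])

```text
clock: 7.7
eef_pos: [0.4391, -0.3227, 0.0782]
tool_rot: [-0.138, 0.99, -0.0, 0.0]
ft_force: [0.6, -0.3, -0.0]
grip_width: 0.0512
grasp_force: 0.0
```

Call:
apply_moves([
  [0,0,1,0],
  [0,0,0.8,0],
  [0,0,0.6,0],
  [0,0,0.3,0],
  [0,0,0,0],
])

```text
clock: 8.12
eef_pos: [0.438, -0.3219, 0.0235]
tool_rot: [-0.138, 0.99, 0.001, -0.001]
ft_force: [0.1, -0.2, 0.9]
grip_width: 0.0514
grasp_force: 0.0
```

Call:
apply_moves([
  [0,0,0,0],
  [0,0,0,0],
  [0,0,0,0],
  [0,0,0,0],
  [0,0,0,0],
], claw=1)

```text
clock: 8.53
eef_pos: [0.4397, -0.323, 0.0265]
tool_rot: [-0.138, 0.99, -0.001, 0.001]
ft_force: [-1.1, 0.8, 4.8]
grip_width: 0.0204
grasp_force: 59.8
```

Call:
apply_moves([
  [0,0,-1,0],
  [0,0,-1,0],
  [0,0,-1,0],
  [0,0,-1,0],
  [0,0,-1,0],
])

```text
clock: 8.95
eef_pos: [0.4386, -0.3223, 0.126]
tool_rot: [-0.138, 0.99, 0.0, -0.0]
ft_force: [-0.4, -1.1, -2.3]
grip_width: 0.0196
grasp_force: 59.1
```

Call:
apply_moves([
  [0,0,-1,0.088],
  [0,0,-1,0.088],
  [0,0,-1,0.089],
  [0,0,-1,0],
  [0,0,-1,0],
])

```text
clock: 9.37
eef_pos: [0.4386, -0.3223, 0.226]
tool_rot: [0.0, 1.0, 0.0, -0.0]
ft_force: [-0.5, -0.3, -2.6]
grip_width: 0.0202
grasp_force: 59.1
```

Call:
apply_moves([
  [-0.286,0.953,0,0],
  [-0.286,0.953,0,0],
  [-0.286,0.953,0,0],
  [-0.286,0.953,0,0],
  [-0.286,0.953,0,0],
])

```text
clock: 9.78
eef_pos: [0.4674, -0.2263, 0.2251]
tool_rot: [0.0, 1.0, 0.0, -0.0]
ft_force: [0.4, -0.1, -2.3]
grip_width: 0.0197
grasp_force: 59.2
```

Call:
apply_moves([
  [-0.286,0.953,0,0],
  [-0.286,0.953,0,0],
  [-0.286,0.953,0,0],
  [-0.286,0.953,0,0],
  [-0.286,0.953,0,0],
])

```text
clock: 10.2
eef_pos: [0.496, -0.1309, 0.225]
tool_rot: [0.0, 1.0, 0.0, -0.0]
ft_force: [-1.1, -0.1, -2.6]
grip_width: 0.0201
grasp_force: 59.2
```

Call:
apply_moves([
  [-0.286,0.953,0,0],
  [-0.286,0.953,0,0],
  [-0.286,0.953,0,0],
  [-0.286,0.953,0,0],
  [-0.286,0.953,0,0],
])

```text
clock: 10.62
eef_pos: [0.5247, -0.0356, 0.225]
tool_rot: [0.0, 1.0, -0.0, -0.0]
ft_force: [-0.8, -0.3, -2.1]
grip_width: 0.0198
grasp_force: 59.2
```

Call:
apply_moves([
  [-0.286,0.953,0,0],
  [-0.286,0.953,0,0],
  [-0.286,0.953,0,0],
  [-0.286,0.953,0,0],
  [-0.286,0.953,0,0],
])

```text
clock: 11.03
eef_pos: [0.5533, 0.0596, 0.2249]
tool_rot: [0.0, 1.0, -0.0, -0.0]
ft_force: [0.1, -0.1, -1.8]
grip_width: 0.0199
grasp_force: 59.2
```

Run:
```python
from h import *
o=bot.get_obs(); print(o["eef_pos"],o["tool_rot"],o["grip_width"])
c=snap("scene","pics/scene2.png"); cv2.imwrite("pics/s2c.png",cv2.resize(c["image"][100:280,160:400],(800,600),interpolation=cv2.INTER_CUBIC))
```

```text
[0.55332534 0.0595931  0.22493018] [ 1.42159508e-04  9.99999927e-01 -9.79378625e-05 -3.41455303e-04] 0.01988673172857362
```

View pics/s2c.png

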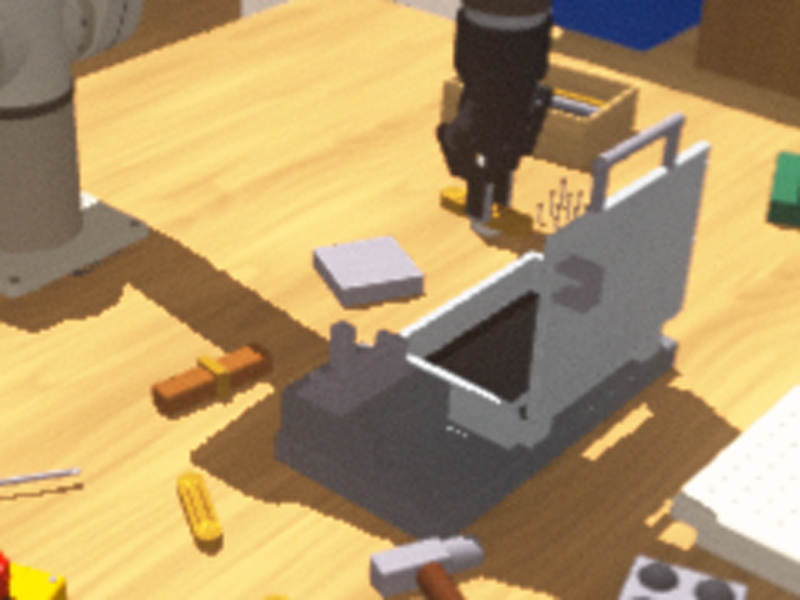

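The blank is held level, with its ends at (445,195) and (535,225), and it lies along x over the tub. I'll lower it.

Call:
apply_moves([
  [0,0,1,0],
  [0,0,1,0],
  [0,0,1,0],
  [0,0,1,0],
  [0,0,1,0],
])

```text
clock: 11.5
eef_pos: [0.5531, 0.0586, 0.1242]
tool_rot: [0.0, 1.0, -0.0, -0.0]
ft_force: [0.6, 0.9, -1.5]
grip_width: 0.0197
grasp_force: 59.2
```

Call:
apply_moves([
  [0,0,1,0],
  [0,0,1,0],
  [0,0,0.8,0],
  [0,0,0.4,0],
  [0,0,0.15,0],
])

```text
clock: 11.92
eef_pos: [0.5518, 0.0584, 0.0565]
tool_rot: [0.0, 1.0, -0.0, -0.002]
ft_force: [-7.5, -1.0, 12.4]
grip_width: 0.0201
grasp_force: 60.8
```

Call:
apply_moves([
  [0,0,0,0],
  [0,0,0,0],
  [0,0,-0.2,0],
  [0,0,-0.6,0],
  [0,0,-1,0],
], claw=0.45)

```text
clock: 12.33
eef_pos: [0.5528, 0.0586, 0.0944]
tool_rot: [0.0, 1.0, -0.0, -0.001]
ft_force: [0.1, -0.5, -0.5]
grip_width: 0.047
grasp_force: 0.0
```

Call:
apply_moves([
  [0,0,-1,0],
  [0,0,-1,0],
  [0,0,-1,0],
  [0,0,-1,0],
  [0,0,-1,0],
])

```text
clock: 12.75
eef_pos: [0.5541, 0.0588, 0.1974]
tool_rot: [0.0, 1.0, 0.0, 0.002]
ft_force: [-0.3, -0.2, 0.6]
grip_width: 0.0467
grasp_force: 0.0
```

Call:
apply_moves([
  [0.44,-1,0,0],
  [0.44,-1,0,0],
  [0.44,-1,0,0],
  [0.44,-1,0,0],
  [0.44,-1,0,0],
])

```text
clock: 13.17
eef_pos: [0.5097, -0.0421, 0.1963]
tool_rot: [-0.0, 1.0, -0.0, 0.002]
ft_force: [-0.1, -0.1, 0.3]
grip_width: 0.047
grasp_force: 0.0
```

```bash
cat > det.py <<'E'
from h import *
import sys
def det(f):
    c=snap("top",f); im=c["image"]
    m=cv2.inRange(cv2.cvtColor(im,cv2.COLOR_BGR2HSV),(18,130,60),(32,255,255)); m[:,:160]=0
    n,l,s,ce=cv2.connectedComponentsWithStats(m)
    for i in range(1,n):
        if s[i,4]>25:
            ys,xs=np.where(l==i); w,v=np.linalg.eigh(np.cov(xs,ys)); print(ce[i].round(1),s[i,4],pt(f,*ce[i],.012).round(4),"world ang",np.degrees(np.arctan2(-v[0,1],-v[1,1])).round(1),(np.sqrt(w)*4).round(1))
    o=bot.get_obs(); print(o["eef_pos"],o["grip_width"])
if __name__=="__main__": det(sys.argv[1])
E
python3 det.py pics/top2.png
```

```text
[304.2 151.3] 122 [ 0.6387 -0.2555  0.012 ] world ang 179.6 [ 6.3 26.4]
[220.1 169.8] 106 [0.5651 0.0626 0.012 ] world ang 173.6 [ 6.  24.2]
[352.4 190.4] 610 [ 0.4891 -0.4349  0.012 ] world ang 100.6 [33.3 34.9]
[293.7 192.3] 119 [ 0.4807 -0.2142  0.012 ] world ang 151.2 [ 6.4 25.3]
[ 0.50795226 -0.04525353  0.19622605] 0.04712537977081451
```

Run:
```python
from h import *
c=snap("scene","pics/scene3.png"); print(px("pics/scene3.png",(.484,-.2155,.012)))
cv2.imwrite("pics/s3c.png",cv2.resize(np.hstack([c["image"][200:310,170:300],cv2.imread("pics/top2.png")[125:235,210:340]]),(800,338),interpolation=cv2.INTER_CUBIC))
```

```text
(np.float64(219.37125460228907), np.float64(253.19195549217292))
```

View pics/s3c.png

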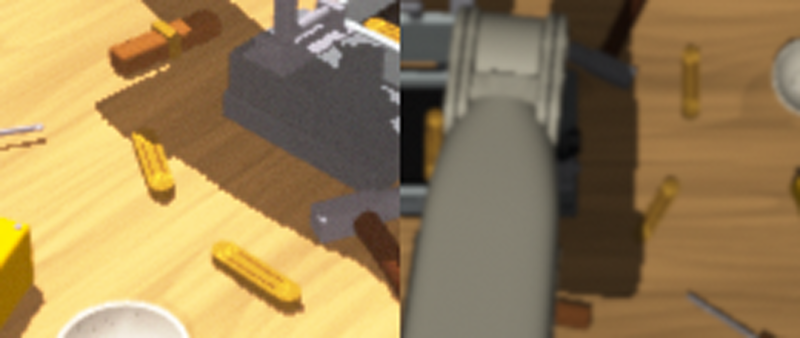

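The scene crop shows blank C at (153,163), where I predicted it. It was knocked, so I'll use the new position (.484,-.2155).

Call:
apply_moves([
  [0.12,-0.85,0,0],
  [0.12,-0.85,0,0],
  [0.12,-0.85,0,0],
  [0.12,-0.85,0,0],
  [0.12,-0.85,0,0],
])

```text
clock: 13.68
eef_pos: [0.4982, -0.1267, 0.1958]
tool_rot: [-0.0, 1.0, -0.0, 0.001]
ft_force: [-0.4, 0.9, -0.2]
grip_width: 0.047
grasp_force: 0.0
```

Call:
apply_moves([
  [0.12,-0.85,0,0],
  [0.12,-0.85,0,0],
  [0.12,-0.85,0,0],
  [0.12,-0.85,0,0],
  [0.12,-0.85,0,0],
])

```text
clock: 14.1
eef_pos: [0.4863, -0.2118, 0.1958]
tool_rot: [-0.0, 1.0, -0.0, 0.001]
ft_force: [-0.0, 0.1, -0.5]
grip_width: 0.0469
grasp_force: 0.0
```

Call:
apply_moves([
  [0,0,1,0.096],
  [0,0,1,0.096],
  [0,0,1,0.096],
  [0,0,1,0.096],
  [0,0,0,0.096],
])

```text
clock: 14.52
eef_pos: [0.4839, -0.2101, 0.1116]
tool_rot: [0.251, 0.968, 0.001, -0.002]
ft_force: [-1.0, 0.1, 0.6]
grip_width: 0.0468
grasp_force: 0.0
```

Call:
apply_moves([
  [-0.13,-0.24,0.5,0],
  [0,0,1,0],
  [0,0,1,0],
  [0,0,1,0],
  [0,0,0.75,0],
])

```text
clock: 14.93
eef_pos: [0.4863, -0.2171, 0.0288]
tool_rot: [0.247, 0.969, -0.0, 0.001]
ft_force: [0.4, 0.5, -0.2]
grip_width: 0.0471
grasp_force: 0.0
```

Call:
apply_moves([
  [0,0,0,0],
  [0,0,0,0],
  [0,0,0,0],
  [0,0,0,0],
  [0,0,0,0],
], claw=1)

```text
clock: 15.35
eef_pos: [0.4862, -0.2171, 0.0304]
tool_rot: [0.249, 0.969, -0.0, 0.001]
ft_force: [-0.1, 0.1, -2.5]
grip_width: 0.0193
grasp_force: 58.1
```

Call:
apply_moves([
  [0,0,-1,0],
  [0,0,-1,0],
  [0,0,-1,0],
  [0,0,-1,0],
  [0,0,-1,0],
])

```text
clock: 15.77
eef_pos: [0.4854, -0.2168, 0.131]
tool_rot: [0.249, 0.969, -0.0, 0.001]
ft_force: [0.3, -0.1, -2.7]
grip_width: 0.0198
grasp_force: 40.7
```

Call:
apply_moves([
  [0,0,-1,-0.096],
  [0,0,-1,-0.096],
  [0,0,-1,-0.096],
  [0,0,-1,-0.096],
  [0,0,-1,-0.096],
])

```text
clock: 16.18
eef_pos: [0.4852, -0.2167, 0.231]
tool_rot: [-0.003, 1.0, -0.0, 0.001]
ft_force: [0.1, -0.1, -2.4]
grip_width: 0.0196
grasp_force: 60.2
```

Call:
apply_moves([
  [-0.17,0.84,0,0],
  [-0.17,0.84,0,0],
  [-0.17,0.84,0,0],
  [-0.17,0.84,0,0],
  [-0.17,0.84,0,0],
])

```text
clock: 16.6
eef_pos: [0.5024, -0.1321, 0.2301]
tool_rot: [0.0, 1.0, -0.0, 0.001]
ft_force: [-0.0, 0.5, -2.3]
grip_width: 0.0193
grasp_force: 60.1
```

Call:
apply_moves([
  [-0.17,0.84,0,0],
  [-0.17,0.84,0,0],
  [-0.17,0.84,0,0],
  [-0.17,0.84,0,0],
  [-0.17,0.84,0,0],
])

```text
clock: 17.02
eef_pos: [0.5194, -0.0479, 0.23]
tool_rot: [-0.0, 1.0, -0.0, 0.001]
ft_force: [-0.0, 0.0, -2.0]
grip_width: 0.0192
grasp_force: 60.1
```

Call:
apply_moves([
  [-0.17,0.84,0,0],
  [-0.17,0.84,0,0],
  [-0.17,0.84,0,0],
  [-0.17,0.84,0,0],
  [-0.17,0.84,0,0],
])

```text
clock: 17.43
eef_pos: [0.5365, 0.0361, 0.23]
tool_rot: [-0.0, 1.0, 0.0, 0.001]
ft_force: [-0.1, 0.3, -2.1]
grip_width: 0.0193
grasp_force: 60.1
```

Call:
apply_moves([
  [-0.17,0.84,0,0],
  [-0.17,0.84,0,0],
  [-0.17,0.84,0,0],
  [-0.17,0.84,0,0],
  [-0.17,0.84,0,0],
])

```text
clock: 17.85
eef_pos: [0.5535, 0.1201, 0.2299]
tool_rot: [-0.0, 1.0, 0.0, 0.0]
ft_force: [-0.6, 0.5, -2.2]
grip_width: 0.0195
grasp_force: 60.1
```

Call:
apply_moves([
  [0,0,1,0],
  [0,0,1,0],
  [0,0,1,0],
  [0,0,1,0],
  [0,0,1,0],
])

```text
clock: 18.27
eef_pos: [0.5535, 0.1194, 0.1291]
tool_rot: [-0.0, 1.0, 0.0, 0.001]
ft_force: [0.8, -0.3, -2.1]
grip_width: 0.0193
grasp_force: 60.2
```

Call:
apply_moves([
  [0,0,1,0],
  [0,0,1,0],
  [0,0,0.8,0],
  [0,0,0.4,0],
  [0,0,0.15,0],
])

```text
clock: 18.68
eef_pos: [0.5524, 0.119, 0.0611]
tool_rot: [0.0, 1.0, -0.0, -0.001]
ft_force: [-0.5, -0.7, -2.4]
grip_width: 0.0198
grasp_force: 60.1
```

Call:
apply_moves([
  [0,0,0.08,0],
  [0,0,0,0],
  [0,0,0,0],
  [0,0,0,0],
  [0,0,0,0],
])

```text
clock: 19.1
eef_pos: [0.5541, 0.1194, 0.0617]
tool_rot: [0.0, 1.0, 0.0, 0.001]
ft_force: [-0.6, 0.7, -1.7]
grip_width: 0.0192
grasp_force: 60.1
```

Call:
apply_moves([
  [0,0,0,0],
  [0,0,0,0],
  [0,0,-0.2,0],
  [0,0,-0.6,0],
  [0,0,-1,0],
], claw=0.45)

```text
clock: 19.52
eef_pos: [0.5519, 0.1189, 0.0956]
tool_rot: [0.0, 1.0, -0.0, -0.002]
ft_force: [-0.1, 0.2, -0.2]
grip_width: 0.047
grasp_force: 0.0
```

Call:
apply_moves([
  [0,0,-1,0],
  [0,0,-1,0],
  [0,0,-1,0],
  [0,0,-1,0],
  [0,0,-1,0],
])

```text
clock: 19.93
eef_pos: [0.5535, 0.1193, 0.1984]
tool_rot: [0.0, 1.0, 0.0, 0.0]
ft_force: [0.6, -1.0, -0.4]
grip_width: 0.0469
grasp_force: 0.0
```

Call:
apply_moves([
  [0,-1,0,0],
  [0,-1,0,0],
  [0,-1,0,0],
  [0,-1,0,0],
  [0,-1,0,0],
])

```text
clock: 20.35
eef_pos: [0.5535, 0.0185, 0.1975]
tool_rot: [-0.0, 1.0, 0.0, 0.001]
ft_force: [0.3, -0.2, 0.1]
grip_width: 0.047
grasp_force: 0.0
```

```bash
python3 det.py pics/top3.png
```

```text
[304.1 151.2] 124 [ 0.639  -0.2549  0.012 ] world ang -179.7 [ 6.6 26.3]
[352.4 190.3] 611 [ 0.4894 -0.4347  0.012 ] world ang 99.0 [33.2 34.9]
[0.55342836 0.01492336 0.19746768] 0.0471225641155773
```

Call:
apply_moves([
  [-0.297,-0.908,0,0],
  [-0.297,-0.908,0,0],
  [-0.297,-0.908,0,0],
  [-0.297,-0.908,0,0],
  [-0.297,-0.908,0,0],
])

```text
clock: 20.82
eef_pos: [0.5834, -0.0723, 0.1974]
tool_rot: [0.0, 1.0, -0.0, 0.0]
ft_force: [0.7, 0.2, -1.0]
grip_width: 0.047
grasp_force: 0.0
```

Call:
apply_moves([
  [-0.297,-0.908,0,0],
  [-0.297,-0.908,0,0],
  [-0.297,-0.908,0,0],
  [-0.297,-0.908,0,0],
  [-0.297,-0.908,0,0],
])

```text
clock: 21.23
eef_pos: [0.6131, -0.1632, 0.1973]
tool_rot: [0.0, 1.0, -0.0, 0.0]
ft_force: [1.2, 1.0, 0.0]
grip_width: 0.0467
grasp_force: 0.0
```

Call:
apply_moves([
  [-0.297,-0.908,0,0],
  [-0.297,-0.908,0,0],
  [-0.297,-0.908,0,0],
  [-0.297,-0.908,0,0],
  [-0.297,-0.908,0,0],
])

```text
clock: 21.65
eef_pos: [0.6427, -0.254, 0.1972]
tool_rot: [0.0, 1.0, -0.0, 0.0]
ft_force: [1.1, 0.1, -0.2]
grip_width: 0.0475
grasp_force: 0.0
```

Call:
apply_moves([
  [0,0,1,0],
  [0,0,1,0],
  [0,0,1,0],
  [0,0,1,0],
  [0,0,0,0],
])

```text
clock: 22.07
eef_pos: [0.6397, -0.2521, 0.1119]
tool_rot: [0.0, 1.0, 0.002, -0.004]
ft_force: [-0.1, 0.8, -0.5]
grip_width: 0.047
grasp_force: 0.0
```

Call:
apply_moves([
  [0,0,1,0],
  [0,0,1,0],
  [0,0,1,0],
  [0,0,0.8,0],
  [0,0,0.45,0],
])

```text
clock: 22.48
eef_pos: [0.6419, -0.2528, 0.0308]
tool_rot: [0.0, 1.0, 0.0, -0.001]
ft_force: [0.4, 0.6, 0.0]
grip_width: 0.0472
grasp_force: 0.0
```

Call:
apply_moves([
  [0,0,0,0],
  [0,0,0,0],
  [0,0,0,0],
  [0,0,0,0],
  [0,0,0,0],
], claw=1)

```text
clock: 22.9
eef_pos: [0.6433, -0.2535, 0.0331]
tool_rot: [0.0, 1.0, -0.0, 0.001]
ft_force: [0.2, -0.3, -0.4]
grip_width: 0.0176
grasp_force: 58.9
```

Call:
apply_moves([
  [0,0,-1,0],
  [0,0,-1,0],
  [0,0,-1,0],
  [0,0,-1,0],
  [0,0,-1,0],
])

```text
clock: 23.32
eef_pos: [0.6423, -0.2532, 0.1331]
tool_rot: [0.0, 1.0, -0.0, 0.0]
ft_force: [0.4, 0.7, -2.3]
grip_width: 0.0171
grasp_force: 59.0
```

Call:
apply_moves([
  [0.4,0,-1,0],
  [0.4,0,-1,0],
  [0.4,0,-1,0],
  [0.4,0,-1,0],
  [0.4,0,-1,0],
])

```text
clock: 23.73
eef_pos: [0.6019, -0.2531, 0.2332]
tool_rot: [0.0, 1.0, -0.0, 0.0]
ft_force: [-0.5, 0.5, -1.6]
grip_width: 0.0176
grasp_force: 59.0
```

Call:
apply_moves([
  [0.15,0.864,0,0],
  [0.15,0.864,0,0],
  [0.15,0.864,0,0],
  [0.15,0.864,0,0],
  [0.15,0.864,0,0],
])

```text
clock: 24.15
eef_pos: [0.5871, -0.1661, 0.2324]
tool_rot: [0.0, 1.0, -0.0, 0.0]
ft_force: [0.2, 0.3, -2.4]
grip_width: 0.0171
grasp_force: 59.0
```

Call:
apply_moves([
  [0.15,0.864,0,0],
  [0.15,0.864,0,0],
  [0.15,0.864,0,0],
  [0.15,0.864,0,0],
  [0.15,0.864,0,0],
])

```text
clock: 24.57
eef_pos: [0.5721, -0.0795, 0.2323]
tool_rot: [0.0, 1.0, -0.0, 0.0]
ft_force: [0.4, 0.4, -2.5]
grip_width: 0.0174
grasp_force: 59.0
```

Call:
apply_moves([
  [0.15,0.864,0,0],
  [0.15,0.864,0,0],
  [0.15,0.864,0,0],
  [0.15,0.864,0,0],
  [0.15,0.864,0,0],
])

```text
clock: 24.98
eef_pos: [0.5572, 0.0068, 0.2323]
tool_rot: [0.0, 1.0, -0.0, 0.0]
ft_force: [0.2, -0.2, -2.2]
grip_width: 0.0174
grasp_force: 59.0
```

Call:
apply_moves([
  [0.04,0.864,0,0],
  [0.04,0.864,0,0],
  [0.04,0.864,0,0],
  [0.04,0.864,0,0],
  [0.04,0.864,0,0],
])

```text
clock: 25.4
eef_pos: [0.5533, 0.0933, 0.2324]
tool_rot: [0.0, 1.0, 0.0, 0.0]
ft_force: [0.4, -0.2, -2.7]
grip_width: 0.0174
grasp_force: 59.0
```

Call:
apply_moves([
  [0,0.864,0,0],
  [0,0.864,0,0],
  [0,0.864,0,0],
  [0,0.864,0,0],
  [0,0.864,0,0],
])

```text
clock: 25.82
eef_pos: [0.5534, 0.1797, 0.2323]
tool_rot: [0.0, 1.0, 0.0, 0.0]
ft_force: [0.8, -0.8, -2.6]
grip_width: 0.0172
grasp_force: 59.0
```

Call:
apply_moves([
  [0,0,1,0],
  [0,0,1,0],
  [0,0,1,0],
  [0,0,1,0],
  [0,0,1,0],
])

```text
clock: 26.23
eef_pos: [0.5535, 0.179, 0.1315]
tool_rot: [0.0, 1.0, 0.0, 0.0]
ft_force: [-0.5, 0.9, -2.6]
grip_width: 0.0172
grasp_force: 59.0
```

Call:
apply_moves([
  [0,0,1,0],
  [0,0,1,0],
  [0,0,0.8,0],
  [0,0,0.4,0],
  [0,0,0.15,0],
])

```text
clock: 26.65
eef_pos: [0.5526, 0.1785, 0.0635]
tool_rot: [0.0, 1.0, -0.0, -0.001]
ft_force: [-0.0, -0.2, -1.2]
grip_width: 0.0173
grasp_force: 59.0
```

Call:
apply_moves([
  [0,0,0,0],
  [0,0,0,0],
  [0,0,-0.2,0],
  [0,0,-0.6,0],
  [0,0,-1,0],
], claw=0.45)

```text
clock: 27.07
eef_pos: [0.5529, 0.1786, 0.1009]
tool_rot: [0.0, 1.0, -0.0, -0.001]
ft_force: [0.0, -0.6, 0.6]
grip_width: 0.0469
grasp_force: 0.0
```

Call:
apply_moves([
  [0,0,-1,0],
  [0,0,-1,0],
  [0,0,-1,0],
  [0,0,-1,0],
  [0,0,-1,0],
])

```text
clock: 27.48
eef_pos: [0.5541, 0.179, 0.2039]
tool_rot: [0.0, 1.0, 0.001, 0.002]
ft_force: [-1.4, 0.7, 0.0]
grip_width: 0.047
grasp_force: 0.0
```

Call:
apply_moves([
  [1,0,-1,0.1],
  [0.995,0.104,-1,0.1],
  [0.978,0.208,-1,0.1],
  [0.951,0.309,-1,0.1],
  [0.914,0.407,-1,0.1],
])

```text
clock: 27.9
eef_pos: [0.4652, 0.2176, 0.304]
tool_rot: [0.262, 0.965, 0.001, 0.001]
ft_force: [-0.8, -0.1, 0.6]
grip_width: 0.0472
grasp_force: 0.0
```

Call:
apply_moves([
  [0.866,0.5,-1,0.1],
  [0.81,0.588,-1,0.1],
  [0.743,0.669,0,0.1],
  [0.669,0.743,0,0.1],
  [0.588,0.81,0,0.1],
])

```text
clock: 28.32
eef_pos: [0.4557, 0.3142, 0.3441]
tool_rot: [0.502, 0.865, 0.002, 0.001]
ft_force: [1.2, 0.5, 0.2]
grip_width: 0.047
grasp_force: 0.0
```

Call:
apply_moves([
  [0,0,0,0.1],
  [0,0,0,0.1],
  [0,0,0,0.1],
  [0,0,0,0.1],
  [0,0,0,0.1],
])

```text
clock: 28.73
eef_pos: [0.4562, 0.3131, 0.3428]
tool_rot: [0.709, 0.705, 0.002, 0.0]
ft_force: [0.3, -0.1, 0.4]
grip_width: 0.0469
grasp_force: 0.0
```

Run:
```python
from h import *
o=bot.get_obs(); print(o["eef_pos"],o["tool_rot"],o["joint_pos"])
c=snap("top","pics/top4.png"); d=snap("scene","pics/scene4.png")
g=cv2.convertScaleAbs(c["image"][115:215,160:290],alpha=1.6)
cv2.imwrite("pics/v4.png",cv2.resize(np.hstack([g,d["image"][120:220,250:380]]),(800,308),interpolation=cv2.INTER_CUBIC))
```

```text
[0.45620934 0.31312643 0.3427597 ] [7.08959061e-01 7.05247666e-01 1.64082976e-03 2.96130247e-04] [6.01512089e-01 3.32502412e-01 3.59790749e-01 1.59475000e+00
 9.02974099e-06 2.17755715e+00]
```

View pics/v4.png

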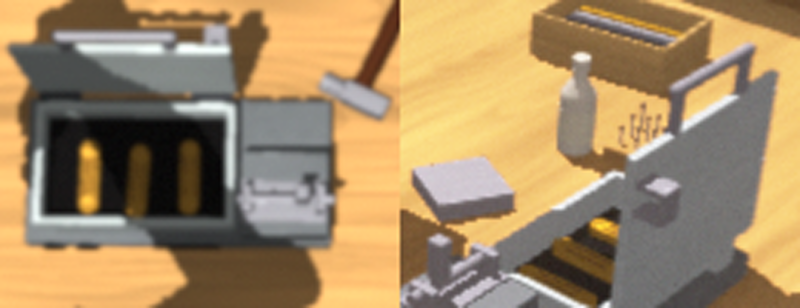

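All three blanks lie flat in the tub at (88,177), (137,180) and (190,177). The bar is unchanged, so I go above it.

Call:
apply_moves([
  [-0.975,0.97,0,0],
  [-0.975,0.97,0,0],
  [-0.975,0.97,0,0],
  [-0.975,0.97,0,0],
  [-0.975,0.97,0,0],
])

```text
clock: 29.25
eef_pos: [0.5539, 0.2145, 0.3422]
tool_rot: [0.706, 0.708, 0.001, 0.0]
ft_force: [1.0, 0.1, 0.7]
grip_width: 0.047
grasp_force: 0.0
```

Call:
apply_moves([
  [-0.975,0.97,0,0],
  [-0.975,0.97,0,0],
  [-0.975,0.97,0,0],
  [-0.975,0.97,0,0],
  [-0.975,0.97,0,0],
])

```text
clock: 29.67
eef_pos: [0.6509, 0.1168, 0.3422]
tool_rot: [0.706, 0.708, 0.001, 0.001]
ft_force: [1.1, -0.2, 0.5]
grip_width: 0.047
grasp_force: 0.0
```

Call:
apply_moves([
  [0,0,0,0],
  [0,0,0,0],
  [0,0,0,0],
  [0,0,0,0],
  [0,0,0,0],
])

```text
clock: 30.08
eef_pos: [0.6495, 0.119, 0.3417]
tool_rot: [0.706, 0.708, 0.0, 0.0]
ft_force: [-0.0, -0.8, 0.1]
grip_width: 0.0472
grasp_force: 0.0
```

Run:
```python
from h import *
o=bot.get_obs(); print(o["eef_pos"],o["tool_rot"],o["joint_pos"])
d=snap("scene","pics/scene5.png")
cv2.imwrite("pics/v5.png",cv2.resize(d["image"][60:200,280:400],(600,700),interpolation=cv2.INTER_CUBIC)[:600])
```

```text
[0.64947466 0.11899001 0.34166401] [7.06425494e-01 7.07787197e-01 4.94718789e-04 2.45641235e-04] [1.81132341e-01 5.92754198e-01 7.64355730e-01 1.74130466e+00
 1.58923696e-04 1.75000301e+00]
```

View pics/v5.png

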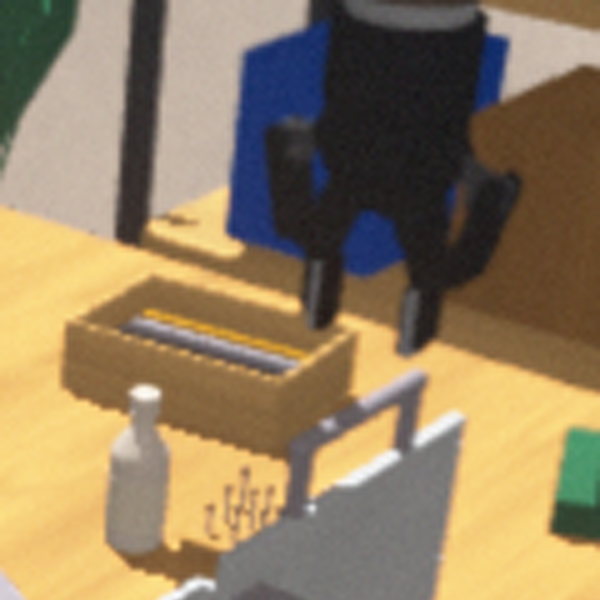

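The fingers, with tips at (318,325) and (410,350), straddle the bar. I go down and pinch.

Call:
apply_moves([
  [0,0,0.6,0],
  [0,0,0.6,0],
  [0,0,0.6,0],
  [0,0,0.6,0],
  [0,0,0.35,0],
])

```text
clock: 30.55
eef_pos: [0.6492, 0.1186, 0.2847]
tool_rot: [0.707, 0.708, -0.001, -0.0]
ft_force: [-0.2, -0.8, -0.5]
grip_width: 0.0468
grasp_force: 0.0
```

Call:
apply_moves([
  [0,0,0,0],
  [0,0,0,0],
  [0,0,0,0],
  [0,0,0,0],
  [0,0,0,0],
], claw=1)

```text
clock: 30.97
eef_pos: [0.6504, 0.1182, 0.2869]
tool_rot: [0.707, 0.707, 0.001, 0.0]
ft_force: [-0.7, 0.8, 1.4]
grip_width: 0.0099
grasp_force: 58.5
```

Run:
```python
from h import *
o=bot.get_obs(); print(o["eef_pos"],o["ft_force"],o["grip_width"])
t=np.linspace(np.pi/2,0,31); x=-.21*np.cos(t)+.005*np.sin(t); z=.21*np.sin(t)+.005*np.cos(t)
print("[0,ty,tz,0]:",[(round(a/.02,2),round(-b/.02,2)) for a,b in zip(np.diff(x),np.diff(z))])
```

```text
[0.65037964 0.11821857 0.28687135] [-0.74949398  0.81286623  1.36493364] 0.009894875166261826
[0,ty,tz,0]: [(np.float64(-0.55), np.float64(0.0)), (np.float64(-0.55), np.float64(0.03)), (np.float64(-0.55), np.float64(0.06)), (np.float64(-0.54), np.float64(0.09)), (np.float64(-0.54), np.float64(0.12)), (np.float64(-0.53), np.float64(0.14)), (np.float64(-0.52), np.float64(0.17)), (np.float64(-0.51), np.float64(0.2)), (np.float64(-0.5), np.float64(0.22)), (np.float64(-0.49), np.float64(0.25)), (np.float64(-0.48), np.float64(0.28)), (np.float64(-0.46), np.float64(0.3)), (np.float64(-0.44), np.float64(0.32)), (np.float64(-0.43), np.float64(0.35)), (np.float64(-0.41), np.float64(0.37)), (np.float64(-0.39), np.float64(0.39)), (np.float64(-0.37), np.float64(0.41)), (np.float64(-0.35), np.float64(0.43)), (np.float64(-0.32), np.float64(0.45)), (np.float64(-0.3), np.float64(0.46)), (np.float64(-0.27), np.float64(0.48)), (np.float64(-0.25), np.float64(0.49)), (np.float64(-0.22), np.float64(0.5)), (np.float64(-0.2), np.float64(0.51)), (np.float64(-0.17), np.float64(0.52)), (np.float64(-0.14), np.float64(0.53)), (np.float64(-0.11), np.float64(0.54)), (np.float64(-0.08), np.float64(0.54)), (np.float64(-0.06), np.float64(0.55)), (np.float64(-0.03), np.float64(0.55))]
```

Call:
apply_moves([
  [0,-0.55,0,0],
  [0,-0.55,0.03,0],
  [0,-0.55,0.06,0],
  [0,-0.54,0.09,0],
  [0,-0.54,0.12,0],
])

```text
clock: 31.38
eef_pos: [0.5976, 0.1184, 0.2823]
tool_rot: [0.707, 0.707, 0.004, 0.002]
ft_force: [0.0, 1.4, 20.1]
grip_width: 0.01
grasp_force: 61.7
```

Call:
apply_moves([
  [0,-0.53,0.14,0],
  [0,-0.52,0.17,0],
  [0,-0.51,0.2,0],
  [0,-0.5,0.22,0],
  [0,-0.49,0.25,0],
])

```text
clock: 31.8
eef_pos: [0.5463, 0.1185, 0.2629]
tool_rot: [0.707, 0.707, 0.003, 0.002]
ft_force: [0.3, 1.6, 3.7]
grip_width: 0.0097
grasp_force: 60.7
```

Run:
```python
from h import *
o=bot.get_obs(); print(o["eef_pos"],o["ft_force"],o["ft_torque"],o["grip_width"],np.hypot(o["eef_pos"][0]-.645,o["eef_pos"][2]-.003-.07))
```

```text
[0.54631378 0.11845319 0.26291635] [0.33379095 1.58853875 3.73936644] [ 0.22387838 -0.28922976 -0.06354285] 0.009745943744524024 0.21402614784838575
```

Working smoothly; continue the arc.

Call:
apply_moves([
  [0,-0.48,0.28,0],
  [0,-0.46,0.3,0],
  [0,-0.44,0.32,0],
  [0,-0.43,0.35,0],
  [0,-0.41,0.37,0],
])

```text
clock: 32.22
eef_pos: [0.5018, 0.1186, 0.2297]
tool_rot: [0.707, 0.707, 0.003, 0.002]
ft_force: [6.0, 2.0, -3.2]
grip_width: 0.0101
grasp_force: 61.8
```

Call:
apply_moves([
  [0,-0.39,0.39,0],
  [0,-0.37,0.41,0],
  [0,-0.35,0.43,0],
  [0,-0.32,0.45,0],
  [0,-0.3,0.46,0],
])

```text
clock: 32.63
eef_pos: [0.4674, 0.1187, 0.1864]
tool_rot: [0.707, 0.707, 0.003, 0.001]
ft_force: [1.9, 1.9, 2.8]
grip_width: 0.0096
grasp_force: 64.5
```

Call:
apply_moves([
  [0,-0.27,0.48,0],
  [0,-0.25,0.49,0],
  [0,-0.22,0.5,0],
  [0,-0.2,0.51,0],
  [0,-0.17,0.52,0],
])

```text
clock: 33.05
eef_pos: [0.4449, 0.1188, 0.1362]
tool_rot: [0.707, 0.707, 0.002, 0.001]
ft_force: [3.3, 2.4, 0.5]
grip_width: 0.0098
grasp_force: 67.0
```

Call:
apply_moves([
  [0,-0.14,0.53,0],
  [0,-0.11,0.54,0],
  [0,-0.08,0.54,0],
  [0,-0.06,0.5,0],
  [0,-0.03,0.4,0],
])

```text
clock: 33.47
eef_pos: [0.4358, 0.1188, 0.0851]
tool_rot: [0.707, 0.707, 0.002, 0.0]
ft_force: [-1.2, 3.5, 1.7]
grip_width: 0.0097
grasp_force: 69.5
```

Call:
apply_moves([
  [0,0,0.2,0],
  [0,0,0.1,0],
  [0,0,0,0],
  [0,0,0,0],
  [0,0,0,0],
])

```text
clock: 33.88
eef_pos: [0.4355, 0.1188, 0.0789]
tool_rot: [0.707, 0.707, 0.001, -0.0]
ft_force: [0.7, 4.7, -4.0]
grip_width: 0.0098
grasp_force: 69.2
```

Call:
apply_moves([
  [0,0,0.1,0],
  [0,0,0.1,0],
  [0,0,0,0],
  [0,0,0,0],
  [0,0,0,0],
])

```text
clock: 34.3
eef_pos: [0.4355, 0.1188, 0.0766]
tool_rot: [0.707, 0.707, 0.001, -0.0]
ft_force: [-4.3, 4.2, 12.2]
grip_width: 0.01
grasp_force: 70.7
```

Call:
apply_moves([
  [0,0,0.1,0],
  [0,0,0.05,0],
  [0,0,0,0],
  [0,0,0,0],
  [0,0,0,0],
])

```text
clock: 34.72
eef_pos: [0.4356, 0.1188, 0.0763]
tool_rot: [0.707, 0.707, 0.002, 0.0]
ft_force: [-12.1, 3.2, 35.3]
grip_width: 0.0097
grasp_force: 73.1
```

Call:
apply_moves([
  [0,0,-0.2,0],
  [0,0,0,0],
  [0,0,0,0],
  [0,0,0,0],
  [0,0,0,0],
], claw=0.68)

```text
clock: 35.13
eef_pos: [0.4345, 0.1175, 0.0751]
tool_rot: [0.707, 0.707, -0.001, -0.0]
ft_force: [-0.7, 0.2, -0.2]
grip_width: 0.0273
grasp_force: 0.0
```

Call:
apply_moves([
  [0,0,-0.3,0],
  [0,0,-0.7,0],
  [0,0,-1,0],
  [0,0,-1,0],
  [0,0,-1,0],
])

```text
clock: 35.55
eef_pos: [0.4346, 0.1177, 0.1564]
tool_rot: [0.707, 0.707, -0.001, -0.0]
ft_force: [-0.8, 0.5, -0.6]
grip_width: 0.0275
grasp_force: 0.0
```

Call:
apply_moves([
  [0,0,-1,0],
  [0,0,-1,0],
  [0,0,-0.3,0],
  [0,0,0,0],
  [0,0,0,0],
], claw=0.45)

```text
clock: 35.97
eef_pos: [0.4348, 0.1179, 0.2012]
tool_rot: [0.707, 0.707, -0.0, -0.0]
ft_force: [1.2, 0.4, -1.2]
grip_width: 0.047
grasp_force: 0.0
```

Call:
apply_moves([
  [-0.994,0.393,0,0],
  [-0.994,0.393,0,0],
  [-0.994,0.393,0,0],
  [-0.994,0.393,0,0],
  [-0.994,0.393,0,0],
])

```text
clock: 36.38
eef_pos: [0.4733, 0.0176, 0.1997]
tool_rot: [0.707, 0.707, -0.001, -0.001]
ft_force: [-0.7, -0.2, -0.4]
grip_width: 0.0469
grasp_force: 0.0
```

Call:
apply_moves([
  [-0.994,0.393,0,0],
  [-0.994,0.393,0,0],
  [-0.994,0.393,0,0],
  [-0.994,0.393,0,0],
  [-0.994,0.393,0,0],
])

```text
clock: 36.8
eef_pos: [0.5126, -0.0818, 0.1995]
tool_rot: [0.707, 0.707, -0.001, -0.002]
ft_force: [-0.2, -0.4, 0.4]
grip_width: 0.047
grasp_force: 0.0
```

Run:
```python
from h import *
o=bot.get_obs(); print(o["eef_pos"],o["tool_rot"])
d=snap("scene","pics/scene6.png")
cv2.imwrite("pics/v6.png",cv2.resize(d["image"][110:260,220:400],(720,600),interpolation=cv2.INTER_CUBIC))
```

```text
[ 0.51258231 -0.08176151  0.19946763] [ 0.70723361  0.70697711 -0.00119081 -0.0016009 ]
```

View pics/v6.png

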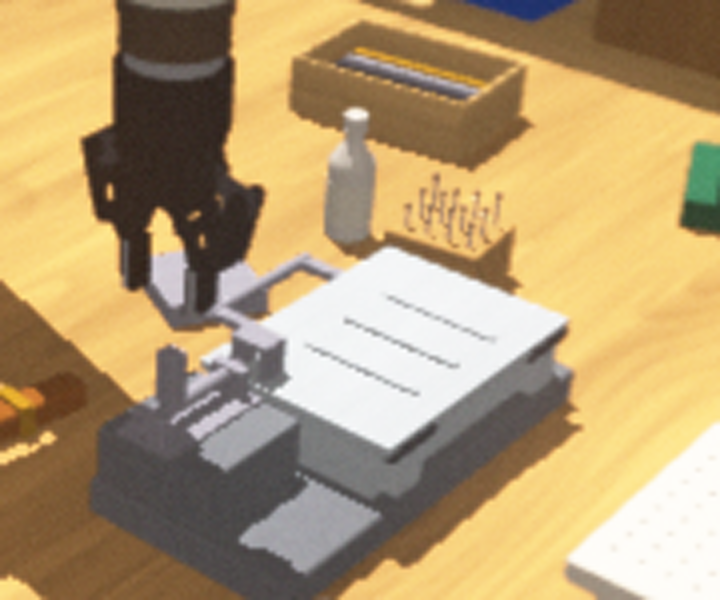

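The lid is closed flat. The tab, at (172,352), is below the open fingers at (135,285) and (200,305). I pinch it.

Call:
apply_moves([
  [0,0.05,0.8,0],
  [0,0,0.8,0],
  [0,0,0.8,0],
  [0,0,0.7,0],
  [0,0,0.4,0],
])

```text
clock: 37.27
eef_pos: [0.5121, -0.0805, 0.1281]
tool_rot: [0.707, 0.707, -0.002, -0.003]
ft_force: [-0.6, -0.8, 0.5]
grip_width: 0.0466
grasp_force: 0.0
```

Call:
apply_moves([
  [0,0,0,0],
  [0,0,0,0],
  [0,0,0,0],
  [0,0,0,0],
  [0,0,0,0],
], claw=1)

```text
clock: 37.68
eef_pos: [0.5147, -0.0807, 0.1316]
tool_rot: [0.707, 0.707, 0.0, 0.0]
ft_force: [2.3, 0.7, -7.3]
grip_width: 0.0173
grasp_force: 60.1
```

Call:
apply_moves([
  [0.3,0,0,0],
  [0.3,0,0,0],
  [0.3,0,0,0],
  [0.3,0,0,0],
  [0.3,0,0,0],
])

```text
clock: 38.1
eef_pos: [0.5148, -0.0502, 0.1316]
tool_rot: [0.707, 0.707, 0.0, 0.0]
ft_force: [4.0, -2.1, -8.8]
grip_width: 0.0172
grasp_force: 59.9
```

Call:
apply_moves([
  [0.15,0,0,0],
  [0.15,0,0,0],
  [0.1,0,0,0],
  [0.1,0,0,0],
  [0,0,0,0],
])

```text
clock: 38.52
eef_pos: [0.5148, -0.0402, 0.1316]
tool_rot: [0.707, 0.707, 0.0, 0.0]
ft_force: [5.6, 0.4, -9.8]
grip_width: 0.0169
grasp_force: 59.8
```

Call:
apply_moves([
  [0.1,0,0,0],
  [0.1,0,0,0],
  [0.05,0,0,0],
  [0,0,0,0],
  [0,0,0,0],
])

```text
clock: 38.93
eef_pos: [0.5148, -0.0362, 0.1316]
tool_rot: [0.707, 0.707, -0.0, 0.001]
ft_force: [5.5, -2.1, -10.3]
grip_width: 0.0167
grasp_force: 59.8
```

Call:
apply_moves([
  [0.1,0,0,0],
  [0.05,0,0,0],
  [0,0,0,0],
  [0,0,0,0],
  [0,0,0,0],
])

```text
clock: 39.35
eef_pos: [0.5148, -0.036, 0.1317]
tool_rot: [0.708, 0.706, -0.002, 0.003]
ft_force: [5.6, -11.6, -10.6]
grip_width: 0.017
grasp_force: 59.8
```

Call:
apply_moves([
  [0.1,0,0,0],
  [0,0,0,0],
  [0,0,0,0],
  [0,0,0,0],
  [0,0,0,0],
])

```text
clock: 39.77
eef_pos: [0.5148, -0.0359, 0.1317]
tool_rot: [0.708, 0.706, -0.004, 0.004]
ft_force: [4.7, -16.8, -10.4]
grip_width: 0.0169
grasp_force: 59.8
```

Call:
apply_moves([
  [0,0,0,0],
  [0,0,0,0],
  [0,0,-0.2,0],
  [0,0,-0.6,0],
  [0,0,-1,0],
], claw=0.45)

```text
clock: 40.18
eef_pos: [0.5129, -0.03, 0.1673]
tool_rot: [0.707, 0.707, -0.001, -0.002]
ft_force: [0.4, 0.5, -0.2]
grip_width: 0.0473
grasp_force: 0.0
```

Call:
apply_moves([
  [0,0,-1,0],
  [0,0,-1,0],
  [0,0,-1,0],
  [0,0,-1,0],
  [0,0,0,0],
])

```text
clock: 40.6
eef_pos: [0.5166, -0.0302, 0.2533]
tool_rot: [0.707, 0.707, 0.003, 0.003]
ft_force: [0.8, -0.4, 0.6]
grip_width: 0.0471
grasp_force: 0.0
```

Call:
apply_moves([
  [-0.98,-0.073,0,0],
  [-0.98,-0.073,0,0],
  [-0.98,-0.073,0,0],
  [-0.98,-0.073,0,0],
  [-0.98,-0.073,0,0],
], claw=0.1)

```text
clock: 41.02
eef_pos: [0.5067, -0.1289, 0.2478]
tool_rot: [0.707, 0.707, 0.0, -0.0]
ft_force: [-1.0, -0.9, 0.5]
grip_width: 0.0766
grasp_force: 0.0
```

Call:
apply_moves([
  [-0.98,-0.073,0,0],
  [-0.98,-0.073,0,0],
  [-0.98,-0.073,0,0],
  [-0.98,-0.073,0,0],
  [-0.98,-0.073,0,0],
])

```text
clock: 41.43
eef_pos: [0.4995, -0.227, 0.2477]
tool_rot: [0.707, 0.707, 0.0, -0.0]
ft_force: [0.3, 0.2, 0.2]
grip_width: 0.077
grasp_force: 0.0
```

Call:
apply_moves([
  [-0.98,-0.073,0,0],
  [-0.98,-0.073,0,0],
  [-0.98,-0.073,0,0],
  [-0.98,-0.073,0,0],
  [-0.98,-0.073,0,0],
])

```text
clock: 41.85
eef_pos: [0.4923, -0.325, 0.2477]
tool_rot: [0.707, 0.707, 0.0, -0.0]
ft_force: [0.4, 0.1, -0.2]
grip_width: 0.077
grasp_force: 0.0
```

Run:
```python
from h import *
o=bot.get_obs(); print(o["eef_pos"],o["tool_rot"])
d=snap("scene","pics/scene7.png"); print(px("pics/scene7.png",(.486,-.429,.094)))
cv2.imwrite("pics/v7.png",cv2.resize(np.hstack([d["image"][130:240,220:350],d["image"][230:340,100:230]]),(800,338),interpolation=cv2.INTER_CUBIC))
```

```text
[ 0.49234903 -0.32497261  0.24769971] [ 7.06902316e-01  7.07311090e-01  2.49469603e-04 -2.73524774e-04]
(np.float64(152.96870077642893), np.float64(268.54750811668436))
```

View pics/v7.png

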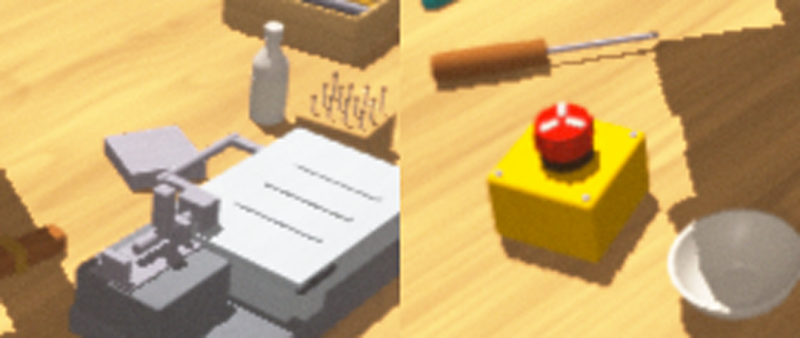

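The bolt tab is up against the keeper at (175,205), and the stop is still down at (564,125), where predicted. I go over the knob.

Call:
apply_moves([
  [-1,-0.064,0,0],
  [-1,-0.064,0,0],
  [-1,-0.064,0,0],
  [-1,-0.064,0,0],
  [-1,-0.064,0,0],
])

```text
clock: 42.32
eef_pos: [0.4861, -0.4248, 0.2477]
tool_rot: [0.707, 0.707, 0.0, -0.0]
ft_force: [0.7, -0.6, -0.3]
grip_width: 0.0766
grasp_force: 0.0
```

Call:
apply_moves([
  [-0.1,0,0,0],
  [0,0,1,0],
  [0,0,1,0],
  [0,0,1,0],
  [0,0,1,0],
])

```text
clock: 42.73
eef_pos: [0.4863, -0.4256, 0.167]
tool_rot: [0.707, 0.707, 0.0, -0.0]
ft_force: [0.9, -1.3, -0.4]
grip_width: 0.0766
grasp_force: 0.0
```

Call:
apply_moves([
  [0,0,0,0],
  [0,0,0,0],
  [0,0,0,0],
  [0,0,0,0],
  [0,0,0,0],
])

```text
clock: 43.15
eef_pos: [0.4869, -0.4273, 0.1696]
tool_rot: [0.707, 0.707, 0.0, 0.002]
ft_force: [-0.5, -0.9, -0.5]
grip_width: 0.0771
grasp_force: 0.0
```

Call:
apply_moves([
  [-0.07,0,0.8,0],
  [0,0,0.8,0],
  [0,0,0.8,0],
  [0,0,0.8,0],
  [0,0,0.55,0],
])

```text
clock: 43.57
eef_pos: [0.4861, -0.4282, 0.0923]
tool_rot: [0.707, 0.707, 0.0, 0.0]
ft_force: [0.7, 1.1, -0.7]
grip_width: 0.0767
grasp_force: 0.0
```

Call:
apply_moves([
  [0,0,0,0],
  [0,0,0,0],
  [0,0,0,0],
  [0,0,0,0],
  [0,0,0,0],
], claw=0.8)

```text
clock: 43.98
eef_pos: [0.4862, -0.4288, 0.0942]
tool_rot: [0.707, 0.707, -0.0, 0.001]
ft_force: [-2.8, -0.3, 2.2]
grip_width: 0.0424
grasp_force: 60.5
```

Gripped at about 43 mm. Now I turn it clockwise about 62°.

Call:
apply_moves([
  [0,0,0,0.1],
  [0,0,0,0.1],
  [0,0,0,0.1],
  [0,0,0,0.1],
  [0,0,0,0.1],
])

```text
clock: 44.4
eef_pos: [0.4869, -0.429, 0.0943]
tool_rot: [0.867, 0.498, 0.001, 0.002]
ft_force: [-0.1, -0.0, 3.3]
grip_width: 0.0423
grasp_force: 60.6
```

Call:
apply_moves([
  [0,0,0,0.1],
  [0,0,0,0.1],
  [0,0,0,0.1],
  [0,0,0,0.1],
  [0,0,0,0.1],
])

```text
clock: 44.82
eef_pos: [0.4875, -0.4296, 0.0948]
tool_rot: [0.967, 0.256, 0.001, 0.002]
ft_force: [-0.0, -1.8, 3.4]
grip_width: 0.0424
grasp_force: 60.6
```

Run:
```python
from h import *
o=bot.get_obs(); print(o["eef_pos"],o["tool_rot"],o["ft_force"],o["ft_torque"],o["grip_width"])
```

```text
[ 0.48748029 -0.42962749  0.09476501] [0.96658307 0.25634049 0.00131927 0.00223124] [-0.01106134 -1.82562227  3.37328888] [-0.29407409 -0.05577665  0.14431603] 0.042366748908237974
```

Call:
apply_moves([
  [0,0,0,0],
  [0,0,0,0],
  [0,0,0,0],
  [0,0,0,0],
  [0,0,0,0],
], claw=0.1)

```text
clock: 45.23
eef_pos: [0.486, -0.4281, 0.0925]
tool_rot: [0.966, 0.259, -0.0, -0.0]
ft_force: [-0.4, 0.1, -0.5]
grip_width: 0.077
grasp_force: 0.0
```

Call:
apply_moves([
  [0,0,-0.5,0],
  [0,0,-1,0],
  [0,0,-1,0],
  [0,0,-1,0],
  [0,0,-1,0],
])

```text
clock: 45.65
eef_pos: [0.486, -0.4282, 0.1843]
tool_rot: [0.966, 0.259, 0.0, 0.0]
ft_force: [0.4, 0.0, 0.2]
grip_width: 0.0766
grasp_force: 0.0
```

Call:
apply_moves([
  [0,0,-1,0],
  [0,0,-1,0],
  [0,0,-1,0],
  [0,0,0,0],
  [0,0,0,0],
])

```text
clock: 46.07
eef_pos: [0.4867, -0.4288, 0.2448]
tool_rot: [0.966, 0.259, 0.001, 0.002]
ft_force: [0.1, -0.4, -0.5]
grip_width: 0.0769
grasp_force: 0.0
```

Run:
```python
from h import *
o=bot.get_obs(); print(o["eef_pos"],o["ft_force"])
d=snap("scene","pics/scene8.png")
cv2.imwrite("pics/v8.png",cv2.resize(d["image"][120:340,100:393],(799,600),interpolation=cv2.INTER_CUBIC))
```

```text
[ 0.48669418 -0.42882997  0.24482149] [ 0.0627433  -0.39651461 -0.47134003]
```

View pics/v8.png

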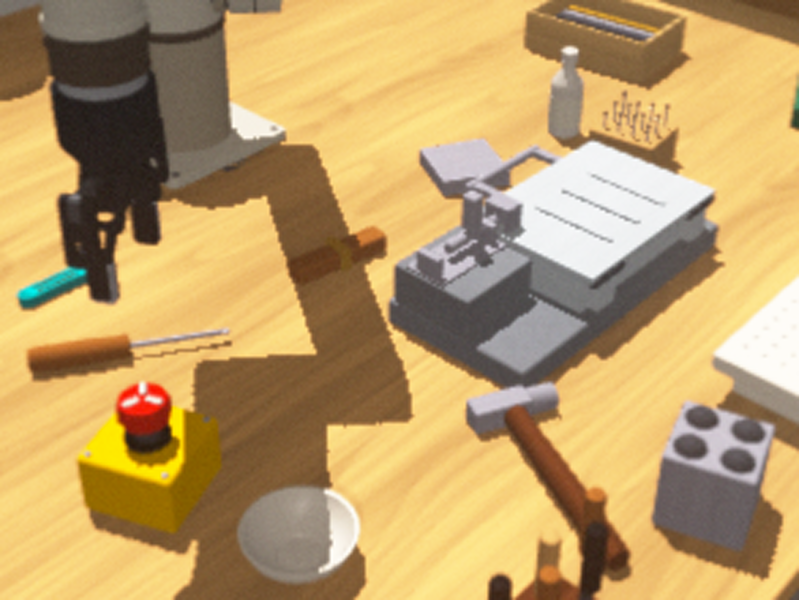

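The mushroom at (145,410) is up with its dark stem visible. The lid is shut, the bolt is home at (480,210), and nothing else has moved. I hand in.

```bash
python3 -c "
from workcell import bot
print(bot.job_done())"
```

```text
the job is handed in; nothing more can be done
None
```

The job is handed in: stop latched first, all three blanks laid flat in the tub, lid closed, bolt pushed to its stop, and the mushroom last turned clockwise and back up; the hand-in returned no verdict.

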